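# Restock the paint caddy, not with glue

## Robot

A 6-joint arm with a two-finger parallel gripper is mounted at the origin on the work surface; the furniture and walls round the work are solid. World frame = base frame: x ahead of the robot, y to its left, z up, the work surface at z = 0. Lengths are in mm, angles in degrees, forces in N, time in s.
With the tool pointing down it reaches from about 300 to 875 mm from the base axis. Payload 4.2 kg.
Tool frame: the origin (TCP) lies on the centre line of the jaws, within the pads' length; the fingertips stand 11 mm ahead of it and the grasp point (between the pads) lies 8 mm behind it; z points along the fingers, y is the line along which they close (so a half turn about z gives the same grasp; the last joint's range is limited). The gripper opens to 85 mm and grips with 20 to 120 N. Pads are 22 mm wide; open, the fingers measure 114 mm over their backs; the gripper's body (76 mm by 85 mm) begins 54 mm behind the grasp point. The pads swing forward as they close: fully open they stand 13 mm farther back than shut.
Start: joints at [-70.76, 18.312, 89.639, -0, 72.044, -1.146], TCP at [200.299, -539, 242.338] pointing down, gripper open.
Joint ranges: [-177.97, 177.97], [-48.28, 115.42], [12.27, 149.76], [-77.06, 257.06], [2.81, 150.46], [-146.56, 146.56]. Speed limits (degrees/s): [147.25, 147.25, 180, 180, 180, 180].

## Interface

Orientations are given as [roll, pitch, yaw] about the fixed x, y, z axes, in that order (R = Rz(yaw) Ry(pitch) Rx(roll)).
In Python, from cell import arm gives the robot as it stands.
- The arm moves only by the shell command python3 -m inch 'ROWS' [FORCE]. ROWS is a JSON object whose one key "moves" holds a list of rows, each an object with "travel": the shift along the tool's x, y, z in mm, a list of three; "yaw": the turn about the tool's z in degrees; "gripper": the opening, from 0 (shut) to 1 (fully open). A call has 1 to 8 rows; each row is the pose to reach, as a shift and turn from the pose commanded when the call began, along the tool's axes at that moment; what a row does not reach only later rows make up. A row lasts 1/12 s, in which the tool goes at most 41.7 mm and 7.16 degrees, less where a joint would pass 70% of its speed; a pose out of reach is approached as far as the arm can. A call with a gripper value outside its range is refused whole. The fingers move at their own pace and stop on an object; FORCE is the grip in N (left out, the last holds). Time passes only in rows, so rows that repeat a pose let the fingers close. It gives the time, the measured TCP pose, the force, the opening and the grip force at its end, in the units of the state.
- arm.get_state(): the state, without advancing time (a new reading comes with each control period).
- arm.camera(name): name is "side" or "top"; returns a dict with "color" (400x640x3 uint8, red, green, blue), "mtx" (3x3 intrinsics, pixels), "origin" and "rotation" of the camera in the world. Camera axes: x right, y down, z forward; pixel columns grow to the right and rows downward; lengths in mm; the calibration is good to about 2 mm. A picture is of the moment at which its call begins. There is no depth.
- arm.close_job(): hands the job in; it is judged then, once.
The state is a dict: "clock": time; "joint_positions": joint angles; "qvel": joint speeds; "tau": joint torques, N m; "tool_pos": TCP position; "tool_rot": TCP orientation; "force": force on the tool from outside, world axes, zero at the start; "torque": the same for the moment, N m; "grip_width": opening from 0.0 (shut) to 1.0 (fully open); "grip_force": force on a finger pad.
Only numpy, scipy, OpenCV 4.12 (cv2) and the standard library are available. Lean on these libraries where they do the work, as an engineer would, in place of code of your own. Each camera call takes 0.05 s, during which the arm holds its last target. There are 200 camera calls.

## Task

Restock the plywood caddy for the next painting session: the four white-capped colours scattered in front of it and beside it (magenta bottle, small teal bottle, square blue ink bottle, yellow jar) each go upright, right down to the floor, into the grey insert whose well is cut to their shape and size. The magenta and teal bottles have twins with pointed orange nozzles; those are glue, so leave them standing where they are. Set the paints in without dropping or tipping them.

Things in the scene. Friction and masses are not known exactly. Their poses are not given: they have to be found in the camera images.
- magenta_paint: Round magenta squeeze bottle with a flat white cap: paint, goes into medium_insert. Body 46 mm across, straight-walled up to 74 mm, shoulder to 85 mm, then the white cap, 26 mm across, up to 103 mm. White label band. 0.14 kg. Origin: centre of its underside, z up; starts upright on the table.
- teal_paint: Small round teal squeeze bottle with a flat white cap: paint, goes into narrow_insert. Body 34 mm across, straight-walled up to 66 mm, shoulder to 77 mm, then the white cap, 20 mm across, up to 95 mm. White label band. 0.07 kg. Origin: centre of its underside, z up; starts upright on the table.
- blue_ink: Square dark blue ink bottle with a flat white cap, goes into square_insert, turned square with it. Body 44 x 44 mm, 64 mm high, then the cap, 28 mm across, up to 85 mm. 0.15 kg. x and y are square to its flat sides; at the start it is turned up to 0.6 rad either way. Origin: centre of its underside, z up; starts upright on the table.
- yellow_jar: Squat round jar of yellow paint with a wide white lid, goes into wide_insert. Body 56 mm across, straight up to 57 mm; lid 53 mm across, from 60 to 74 mm: from above a broad flat white disc. 0.16 kg. Origin: centre of its underside, z up; starts upright on the table.
- magenta_glue: Glue, not paint: leave it alone. Same magenta bottle as magenta_paint (46 mm across, shoulder's top at 85 mm) but with a pointed orange nozzle up to 115 mm. Origin: centre of its underside, z up; starts upright on the table.
- teal_glue: Glue, not paint: leave it alone. Same small teal bottle as teal_paint (34 mm across, shoulder's top at 77 mm) but with a pointed orange nozzle up to 107 mm. Origin: centre of its underside, z up; starts upright on the table.
- wide_insert: Grey block 80 x 80 x 34 mm, fixed in the plywood caddy, its top 40 mm above the table; a round well 66 mm across (for the 56 mm jar), 30 mm deep, floor 4 mm above its underside, 3 mm chamfer at the mouth. The four inserts stand in a row in random order, 82 mm apart along y; caddy walls 34 mm high. Origin: centre of underside; z up, x (across the row) and y along its sides.
- medium_insert: Grey block 80 x 80 x 34 mm, fixed in the plywood caddy, its top 40 mm above the table; a round well 56 mm across (for the 46 mm bottle), 30 mm deep, floor 4 mm above its underside, 3 mm chamfer at the mouth. The four inserts stand in a row in random order, 82 mm apart along y; caddy walls 34 mm high. Origin: centre of underside; z up, x (across the row) and y along its sides.
- narrow_insert: Grey block 80 x 80 x 34 mm, fixed in the plywood caddy, its top 40 mm above the table; a round well 44 mm across (for the 34 mm bottle), 30 mm deep, floor 4 mm above its underside, 3 mm chamfer at the mouth. The four inserts stand in a row in random order, 82 mm apart along y; caddy walls 34 mm high. Origin: centre of underside; z up, x (across the row) and y along its sides.
- square_insert: Grey block 80 x 80 x 34 mm, fixed in the plywood caddy, its top 40 mm above the table; a square well 54 x 54 mm (for the 44 mm square bottle), 30 mm deep, floor 4 mm above its underside, 3 mm chamfer at the mouth. The four inserts stand in a row in random order, 82 mm apart along y; caddy walls 34 mm high. Origin: centre of underside; z up, x (across the row) and y along its sides.
Mind the look-alikes: they are no part of the job. Of the things like the yellow_jar, leave any that is green; of the rest the larger one is meant.

How it is judged:
By the outcome, as a careful person would: the job done as asked, in the order asked, and still so for the second after the job is handed in, with the robot touching nothing.
It also fails if it takes over 120 s, if anything falls off the work surface, if the arm or the gripper's body presses on something with over 40 N, if the wrist force passes 120 N, or if a joint passes its speed limit or range.

## Working session

There is one attempt and no reset: what is moved stays moved. The work goes in short steps, Python scripts to look and compute and a shell command to move; the robot and the scene stay as the last step left them, time stands still between calls to the robot, and variables do not carry over. Pictures are saved under pics/ and viewed, at most 14 in all, crops included, and the job is handed in when it is done.

```bash
ls; mkdir -p pics; python3 - <<'E'
from cell import arm
import cv2,numpy as np
for n in("top","side"):
    c=arm.camera(n);cv2.imwrite(f"pics/{n}0.png",c["color"][:,:,::-1]);np.savez(f"{n}.npz",**c)
    print(n,c["mtx"],c["origin"],c["rotation"])
print(arm.get_state())
E
```

```text
pics
top [[384.8993495    0.         318.9662529 ]
 [  0.         384.8993495  199.34771744]
 [  0.           0.           1.        ]] [ 460.70669803   23.70718589 1046.96348199] [-174.03864818    0.42534054  -89.34745861]
side [[406.59015714   0.         320.9980003 ]
 [  0.         406.59015714 203.3557464 ]
 [  0.           0.           1.        ]] [622.96821591 935.24816787 672.12718442] [-125.04014124    0.67140211  176.21373889]
{'clock': 0.1, 'joint_positions': array([-7.07626521e+01,  1.83462445e+01,  8.96997710e+01,  2.18233834e-03,
        7.20415639e+01, -1.14734669e+00]), 'qvel': array([ 0.17424715, -0.10769967, -0.12918947,  0.02282774, -0.06811136,
       -0.00359366]), 'tau': array([-2.00822487e-04, -4.16411090e+01, -2.34705162e+01, -3.11461406e-05,
        4.91047686e-03, -6.39607833e-06]), 'tool_pos': array([ 200.15090813, -538.61400555,  241.58127659]), 'tool_rot': array([-1.79912480e+02, -3.82822703e-03,  2.03840172e+01]), 'force': array([ 0.64453294, -0.25972548, -0.67983872]), 'torque': array([ 0.01342501,  0.02199231, -0.01558451]), 'grip_force': 0.0, 'grip_width': 1.0028916177664766}
```

View pics/top0.png

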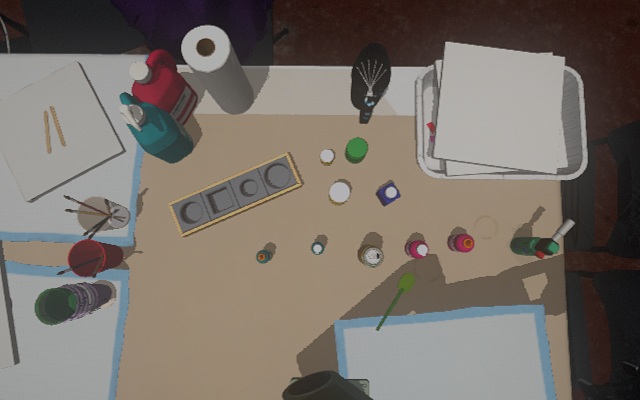

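View pics/side0.png

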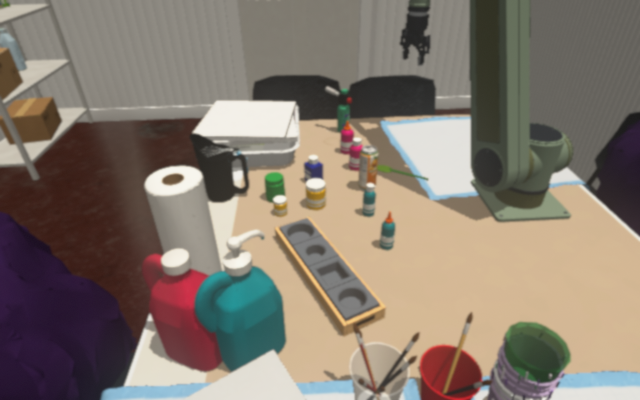

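The top view shows the caddy around (235,193), the white-lidded jars at (327,157) (small) and (340,192) (large), the ink at (388,194), the teal paint at (317,248) and glue at (263,256), the magenta paint at (418,249) and glue at (461,242), and a can at (371,257). I'll enlarge it next.

```bash
python3 - <<'E'
import cv2
a=cv2.imread("pics/top0.png")
cv2.imwrite("pics/c1.png",cv2.resize(a[145:245,160:310],None,fx=5,fy=5,interpolation=cv2.INTER_CUBIC))
cv2.imwrite("pics/c2.png",cv2.resize(a[140:275,300:480],None,fx=4.4,fy=4.4,interpolation=cv2.INTER_CUBIC))
E
```

```text
(no output)
```

View pics/c1.png

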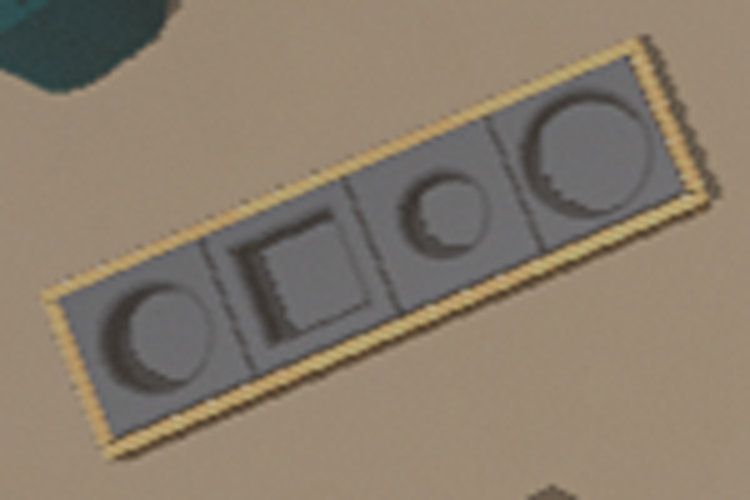

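View pics/c2.png

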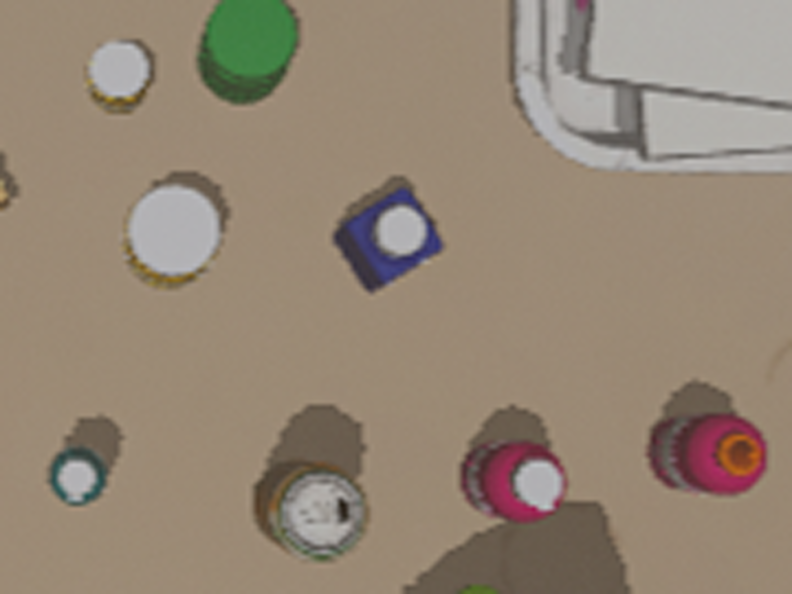

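The inserts, left to right, are medium (155,338), square (300,277), narrow (445,214) and wide (587,155) in the first crop. In the second crop the yellow jar's lid is at (175,230), the teal cap (78,481), the magenta cap (539,485) and the blue cap (402,231). The small jar at (120,68) and the green one stay.

```bash
cat > h.py <<'E'
import numpy as np,cv2
from scipy.spatial.transform import Rotation as R
from cell import arm
def cam(n):
    c=np.load(n+".npz");return c["mtx"],c["origin"],R.from_euler("xyz",c["rotation"],degrees=True).as_matrix()
def world(n,u,v,z):
    K,o,M=cam(n);d=M@np.linalg.solve(K,[u,v,1]);return (o+d*(z-o[2])/d[2])[:2]
def proj(n,p):
    K,o,M=cam(n);q=K@(M.T@(np.array(p)-o));return q[:2]/q[2]
def go(x,y,z,yaw):
    s=arm.get_state();r=R.from_euler("xyz",s["tool_rot"],degrees=True)
    t=r.inv().apply(np.array([x,y,z])-s["tool_pos"])
    a=(s["tool_rot"][2]-yaw+180)%360-180
    print("at",s["tool_pos"].round(1),s["tool_rot"].round(1),"F",s["force"].round(1),"t",round(s["clock"],1),"-> travel",t.round(1),"yaw",round(a,1))
E
python3 - <<'E'
from h import *
def c(u,v,s,ou,ov,z):
    p=((u+.5)/s-.5+ou,(v+.5)/s-.5+ov);return world("top",*p,z)
W={k:c(*p,5,160,145,40) for k,p in dict(med=(155,338),sq=(300,277),nar=(445,214),wide=(587,155)).items()}
for k in W:print(k,W[k].round(1))
d=W["wide"]-W["med"];print("pitch",np.hypot(*d)/3,"ang",np.degrees(np.arctan2(d[1],d[0])))
O=dict(jar=(175,230,74),teal=(78,481,95),mag=(539,485,103),blue=(402,231,85))
img=np.load("top.npz")["color"].astype(int)
for k,(u,v,z) in O.items():
    pu,pv=(u+.5)/4.4-.5+300,(v+.5)/4.4-.5+140
    m=np.zeros(img.shape[:2]);iu,iv=int(pu),int(pv);m[iv-13:iv+14,iu-13:iu+14]=1
    m*=(img.min(2)>130)&(img.max(2)-img.min(2)<40)
    n,l,st,ce=cv2.connectedComponentsWithStats(m.astype(np.uint8));i=1+np.argmax(st[1:,4])
    print(k,c(u,v,4.4,300,140,z).round(1),"blob",st[i],world("top",*ce[i],z).round(1))
b=img[175:210,370:405];m=((b[...,2]>110)&(b[...,2]-b[...,0]>40)).astype(np.uint8)
# metric min-area rect of the ink's top face
vs,us=np.nonzero(m);P=np.array([world("top",u+370,v+175,64) for u,v in zip(us,vs)],np.float32)
print(len(P),cv2.minAreaRect(P))
# side-camera predictions
for k,p in O.items():print(k,proj("side",[*c(*p[:2],4.4,300,140,p[2]),p[2]]).round(1))
for k in W:print(k,proj("side",[*W[k],40]).round(1))
E
```

```text
med [528.2 369.3]
sq [561.3 294.2]
nar [595.5 218.7]
wide [627.8 144.3]
pitch 82.02689742652825 ang -66.12031865959328
jar [581.9 -19.7] blob [329 182  21  21 333] [582. -19.]
teal [437.7  34.5] blob [313 245   9   9  56] [438.7  35.2]
mag [ 438.6 -220. ] blob [417 245  11  11  91] [ 438.9 -220. ]
blue [ 581.3 -148.9] blob [386 187  11  11  95] [ 581.9 -148.4]
66 ((581.50634765625, -148.4120635986328), (39.1078987121582, 39.04813766479492), 32.58827209472656)
jar [315.6 182.1]
teal [370.9 183.8]
mag [357.3 138.6]
blue [313.3 156.3]
med [352.6 296. ]
sq [333.2 270.9]
nar [315.6 248.8]
wide [301.  229.6]
```

```bash
python3 -c "
from h import *
go(438.8,-220,200,113.9)"
```

```text
at [ 200.2 -538.6  241.6] [-179.9   -0.    20.4] F [ 0.6 -0.3 -0.7] t 0.1 -> travel [ 334.7 -215.5   41.9] yaw -93.5
```

```bash
python3 -m inch '{"moves":[{"travel":[42,-27,5],"yaw":-7,"gripper":1},{"travel":[84,-54,10],"yaw":-14,"gripper":1},{"travel":[120,-77,15],"yaw":-21,"gripper":1},{"travel":[155,-100,20],"yaw":-28,"gripper":1},{"travel":[190,-122,25],"yaw":-35,"gripper":1},{"travel":[225,-145,30],"yaw":-42,"gripper":1},{"travel":[260,-167,36],"yaw":-49,"gripper":1},{"travel":[290,-187,40],"yaw":-55,"gripper":1}]}'; python3 -c "
from h import *
go(438.8,-220,200,113.9)"
```

```text
clock: 0.77
tool_pos: [399.3, -272.0, 203.5]
tool_rot: [-180.0, -0.0, 75.7]
force: [0.6, -0.1, 0.0]
grip_width: 1.002
grip_force: 0.0
at [ 399.3 -272.   203.5] [-180.    -0.    75.7] F [ 0.6 -0.1  0. ] t 0.8 -> travel [60.2 25.4  3.5] yaw -38.2
```

```bash
python3 -m inch '{"moves":[{"travel":[10,4,1],"yaw":-7,"gripper":1},{"travel":[20,8,2],"yaw":-14,"gripper":1},{"travel":[30,12,2],"yaw":-21,"gripper":1},{"travel":[40,17,2],"yaw":-28,"gripper":1},{"travel":[48,21,2],"yaw":-34,"gripper":1},{"travel":[48,21,2],"yaw":-38.2,"gripper":1},{"travel":[48,21,2],"yaw":-38.2,"gripper":1},{"travel":[48,21,2],"yaw":-38.2,"gripper":1}]}'; python3 -c "
from h import *
go(438.8,-220,52,113.9)"
```

```text
clock: 1.43
tool_pos: [430.9, -232.6, 201.7]
tool_rot: [-180.0, -0.0, 113.5]
force: [0.3, -0.5, 0.7]
grip_width: 1.002
grip_force: 0.0
at [ 430.9 -232.6  201.7] [-180.    -0.   113.5] F [ 0.3 -0.5  0.7] t 1.4 -> travel [  8.4  12.3 149.7] yaw -0.4
```

```bash
python3 -m inch '{"moves":[{"travel":[8.4,12.3,10],"yaw":-0.4,"gripper":1},{"travel":[8.4,12.3,30],"yaw":-0.4,"gripper":1},{"travel":[8.4,12.3,50],"yaw":-0.4,"gripper":1},{"travel":[8.4,12.3,60],"yaw":-0.4,"gripper":1},{"travel":[8.4,12.3,60],"yaw":-0.4,"gripper":1},{"travel":[8.4,12.3,60],"yaw":-0.4,"gripper":1}]}'; python3 - <<'E'
from h import *
go(438.8,-220,52,113.9)
im=[]
c=arm.camera("top")["color"];a=cv2.resize(c[170:290,340:500,::-1],None,fx=2.5,fy=2.5,interpolation=cv2.INTER_CUBIC)
c=arm.camera("side")["color"];b=cv2.resize(c[80:200,280:440,::-1],None,fx=2.5,fy=2.5,interpolation=cv2.INTER_CUBIC)
cv2.imwrite("pics/m1.png",np.hstack([a,b]))
E
```

```text
clock: 1.93
tool_pos: [438.9, -220.4, 141.9]
tool_rot: [-180.0, -0.0, 113.9]
force: [0.3, -0.3, 0.2]
grip_width: 1.001
grip_force: 0.0
at [ 438.9 -220.4  141.9] [-180.    -0.   113.9] F [ 0.3 -0.3  0.2] t 1.9 -> travel [ 0.4  0.1 89.9] yaw 0.0
```

View pics/m1.png

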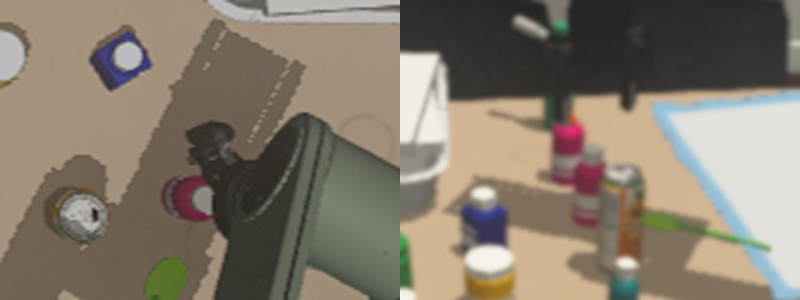

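The top view shows the open jaws over the magenta cap, at about (200,195) in the left half. The side view shows the fingers at x≈563 and 628 straddling the cap at (594,155), so I can descend.

```bash
python3 -m inch '{"moves":[{"travel":[0.4,0,18],"yaw":0,"gripper":1},{"travel":[0.4,0,36],"yaw":0,"gripper":1},{"travel":[0.4,0,54],"yaw":0,"gripper":1},{"travel":[0.4,0,72],"yaw":0,"gripper":1},{"travel":[0.4,0,85],"yaw":0,"gripper":1},{"travel":[0.4,0,90],"yaw":0,"gripper":1},{"travel":[0.4,0,90],"yaw":0,"gripper":1},{"travel":[0.4,0,90],"yaw":0,"gripper":1}]}'
python3 -m inch '{"moves":[{"travel":[0,0,0],"yaw":0,"gripper":0.4},{"travel":[0,0,0],"yaw":0,"gripper":0.4},{"travel":[0,0,0],"yaw":0,"gripper":0.4},{"travel":[0,0,0],"yaw":0,"gripper":0.4},{"travel":[0,0,0],"yaw":0,"gripper":0.4},{"travel":[0,0,0],"yaw":0,"gripper":0.4},{"travel":[0,0,0],"yaw":0,"gripper":0.4},{"travel":[0,0,0],"yaw":0,"gripper":0.4}]}' 30
```

```text
clock: 2.7
tool_pos: [439.6, -220.3, 52.9]
tool_rot: [179.9, 0.1, 114.0]
force: [-1.0, -0.2, 0.2]
grip_width: 1.002
grip_force: 0.0
clock: 3.37
tool_pos: [439.5, -220.1, 52.9]
tool_rot: [179.9, 0.1, 114.0]
force: [0.4, 0.9, 6.2]
grip_width: 0.528
grip_force: 30.3
```

```bash
python3 -m inch '{"moves":[{"travel":[0,0,-5],"yaw":0,"gripper":0.4},{"travel":[0,0,-20],"yaw":0,"gripper":0.4},{"travel":[0,0,-42],"yaw":0,"gripper":0.4},{"travel":[0,0,-67],"yaw":0,"gripper":0.4},{"travel":[0,0,-92],"yaw":0,"gripper":0.4},{"travel":[0,0,-117],"yaw":0,"gripper":0.4},{"travel":[0,0,-137],"yaw":0,"gripper":0.4},{"travel":[0,0,-147],"yaw":0,"gripper":0.4}]}';python3 -m inch '{"moves":[{"travel":[0,0,0],"yaw":0,"gripper":0.4},{"travel":[0,0,0],"yaw":0,"gripper":0.4}]}'; python3 -c "
from h import *
go(528.2,369.3,200,113.9)"
```

```text
clock: 4.03
tool_pos: [439.6, -220.2, 201.5]
tool_rot: [179.9, 0.2, 114.0]
force: [-0.4, -1.0, -1.2]
grip_width: 0.524
grip_force: 31.2
clock: 4.2
tool_pos: [438.5, -219.6, 198.5]
tool_rot: [-180.0, -0.0, 114.0]
force: [-0.3, -0.4, -2.1]
grip_width: 0.528
grip_force: 31.1
at [ 438.5 -219.6  198.5] [-180.   -0.  114.] F [-0.3 -0.4 -2.1] t 4.2 -> travel [501.6 321.4  -1.5] yaw 0.1
```

Distance 596 mm: about 18 rows at 33 mm.

```bash
python3 -m inch '{"moves":[{"travel":[12,8,0],"yaw":0,"gripper":0.4},{"travel":[34,22,0],"yaw":0,"gripper":0.4},{"travel":[62,40,0],"yaw":0,"gripper":0.4},{"travel":[90,58,0],"yaw":0,"gripper":0.4},{"travel":[118,76,0],"yaw":0,"gripper":0.4},{"travel":[146,94,0],"yaw":0,"gripper":0.4},{"travel":[174,112,0],"yaw":0,"gripper":0.4},{"travel":[202,130,0],"yaw":0,"gripper":0.4}]}'
python3 -m inch '{"moves":[{"travel":[28,18,0],"yaw":0,"gripper":0.4},{"travel":[56,36,0],"yaw":0,"gripper":0.4},{"travel":[84,54,0],"yaw":0,"gripper":0.4},{"travel":[112,72,0],"yaw":0,"gripper":0.4},{"travel":[140,90,0],"yaw":0,"gripper":0.4},{"travel":[168,108,0],"yaw":0,"gripper":0.4},{"travel":[196,126,0],"yaw":0,"gripper":0.4},{"travel":[224,144,-2],"yaw":0,"gripper":0.4}]}'
python3 -m inch '{"moves":[{"travel":[25,16,0],"yaw":0,"gripper":0.4},{"travel":[45,29,0],"yaw":0,"gripper":0.4},{"travel":[60,39,0],"yaw":0,"gripper":0.4},{"travel":[70,45,0],"yaw":0,"gripper":0.4},{"travel":[75,47.5,0],"yaw":0,"gripper":0.4},{"travel":[75,47.5,0],"yaw":0,"gripper":0.4},{"travel":[75,47.5,0],"yaw":0,"gripper":0.4}]}'; python3 -c "
from h import *
go(528.2,369.3,85,113.9)"
```

```text
clock: 4.87
tool_pos: [474.3, 19.2, 196.9]
tool_rot: [-179.8, -0.1, 114.0]
force: [0.9, 0.4, -1.7]
grip_width: 0.527
grip_force: 31.1
clock: 5.53
tool_pos: [514.8, 281.9, 198.0]
tool_rot: [-179.7, 0.0, 114.0]
force: [0.2, 0.2, -1.1]
grip_width: 0.53
grip_force: 31.1
clock: 6.12
tool_pos: [528.6, 367.6, 200.0]
tool_rot: [-179.9, 0.1, 114.0]
force: [-0.8, -0.1, -1.2]
grip_width: 0.527
grip_force: 31.1
at [528.6 367.6 200. ] [-1.799e+02  1.000e-01  1.140e+02] F [-0.8 -0.1 -1.2] t 6.1 -> travel [  1.8   0.6 115. ] yaw 0.1
```

```bash
python3 -m inch '{"moves":[{"travel":[1.8,0.6,15],"yaw":0,"gripper":0.4},{"travel":[1.8,0.6,35],"yaw":0,"gripper":0.4},{"travel":[1.8,0.6,57],"yaw":0,"gripper":0.4},{"travel":[1.8,0.6,77],"yaw":0,"gripper":0.4},{"travel":[1.8,0.6,90],"yaw":0,"gripper":0.4},{"travel":[1.8,0.6,95],"yaw":0,"gripper":0.4},{"travel":[1.8,0.6,95],"yaw":0,"gripper":0.4},{"travel":[1.8,0.6,95],"yaw":0,"gripper":0.4}]}'; python3 - <<'E'
from h import *
go(528.2,369.3,62.9,113.9)
c=arm.camera("top")["color"];a=cv2.resize(c[150:270,140:300,::-1],None,fx=2.5,fy=2.5,interpolation=cv2.INTER_CUBIC)
c=arm.camera("side")["color"];b=cv2.resize(c[210:330,270:430,::-1],None,fx=2.5,fy=2.5,interpolation=cv2.INTER_CUBIC)
cv2.imwrite("pics/m2.png",np.hstack([a,b]))
E
```

```text
clock: 6.78
tool_pos: [529.2, 370.0, 106.7]
tool_rot: [180.0, 0.0, 113.9]
force: [0.3, -0.2, -0.1]
grip_width: 0.525
grip_force: 31.1
at [529.2 370.  106.7] [180.    0.  113.9] F [ 0.3 -0.2 -0.1] t 6.8 -> travel [-0.2 -1.2 43.8] yaw 0.0
```

View pics/m2.png

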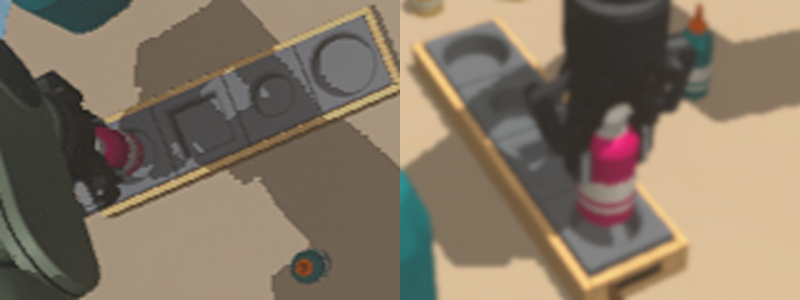

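The side view shows the bottle, with its bottom rim at about (607,220), centred over the medium well. I'll lower it gently.

```bash
python3 -m inch '{"moves":[{"travel":[0,-1,6],"yaw":0,"gripper":0.4},{"travel":[0,-1,13],"yaw":0,"gripper":0.4},{"travel":[0,-1,20],"yaw":0,"gripper":0.4},{"travel":[0,-1,27],"yaw":0,"gripper":0.4},{"travel":[0,-1,33],"yaw":0,"gripper":0.4},{"travel":[0,-1,38],"yaw":0,"gripper":0.4},{"travel":[0,-1,40],"yaw":0,"gripper":0.4},{"travel":[0,-1,40],"yaw":0,"gripper":0.4}]}'
python3 -m inch '{"moves":[{"travel":[0,0,0.5],"yaw":0,"gripper":0.4},{"travel":[0,0,1],"yaw":0,"gripper":0.4},{"travel":[0,0,1.5],"yaw":0,"gripper":0.4},{"travel":[0,0,2],"yaw":0,"gripper":0.4},{"travel":[0,0,2],"yaw":0,"gripper":0.4}]}'
```

```text
clock: 7.55
tool_pos: [527.5, 369.9, 65.0]
tool_rot: [-179.9, 0.0, 114.0]
force: [0.1, -0.4, -2.2]
grip_width: 0.529
grip_force: 31.2
clock: 7.97
tool_pos: [527.9, 370.1, 64.1]
tool_rot: [180.0, 0.0, 114.0]
force: [0.2, 0.2, -1.9]
grip_width: 0.527
grip_force: 31.2
```

```bash
python3 -m inch '{"moves":[{"travel":[0,0,0.5],"yaw":0,"gripper":0.4},{"travel":[0,0,1],"yaw":0,"gripper":0.4},{"travel":[0,0,1],"yaw":0,"gripper":0.4},{"travel":[0,0,1],"yaw":0,"gripper":0.4}]}';python3 -m inch '{"moves":[{"travel":[0,0,0.5],"yaw":0,"gripper":0.4},{"travel":[0,0,0.5],"yaw":0,"gripper":0.4},{"travel":[0,0,0.5],"yaw":0,"gripper":0.4},{"travel":[0,0,0.5],"yaw":0,"gripper":0.4}]}'
```

```text
clock: 8.3
tool_pos: [527.9, 370.1, 63.0]
tool_rot: [180.0, 0.0, 114.0]
force: [0.3, 0.4, -0.5]
grip_width: 0.529
grip_force: 31.2
clock: 8.63
tool_pos: [527.9, 370.2, 62.9]
tool_rot: [180.0, -0.0, 114.0]
force: [-1.2, -0.3, 3.7]
grip_width: 0.524
grip_force: 31.5
```

Contact with the floor (+3.7 N at the expected height). Next I'll release and rise.

```bash
python3 -m inch '{"moves":[{"travel":[0,0,0],"yaw":0,"gripper":0.7},{"travel":[0,0,0],"yaw":0,"gripper":1},{"travel":[0,0,0],"yaw":0,"gripper":1},{"travel":[0,0,0],"yaw":0,"gripper":1},{"travel":[0,0,0],"yaw":0,"gripper":1},{"travel":[0,0,0],"yaw":0,"gripper":1}]}'
python3 -m inch '{"moves":[{"travel":[0,0,-10],"yaw":0,"gripper":1},{"travel":[0,0,-30],"yaw":0,"gripper":1},{"travel":[0,0,-55],"yaw":0,"gripper":1},{"travel":[0,0,-80],"yaw":0,"gripper":1},{"travel":[0,0,-100],"yaw":0,"gripper":1},{"travel":[0,0,-110],"yaw":0,"gripper":1},{"travel":[0,0,-110],"yaw":0,"gripper":1},{"travel":[0,0,-110],"yaw":0,"gripper":1}]}'; python3 -c "
from h import *
go(438.5,35,172,113.9)"
```

```text
clock: 9.13
tool_pos: [527.9, 370.1, 62.3]
tool_rot: [-180.0, 0.0, 114.0]
force: [0.6, 0.4, -0.1]
grip_width: 1.003
grip_force: 0.0
clock: 9.8
tool_pos: [527.7, 370.0, 172.5]
tool_rot: [180.0, 0.0, 114.0]
force: [-0.6, 0.1, -0.8]
grip_width: 1.005
grip_force: 0.0
at [527.7 370.  172.5] [180.   0. 114.] F [-0.6  0.1 -0.8] t 9.8 -> travel [-269.8 -217.7    0.5] yaw 0.1
```

```bash
python3 -m inch '{"moves":[{"travel":[-13,-10.5,0],"yaw":0,"gripper":1},{"travel":[-38,-30.5,0],"yaw":0,"gripper":1},{"travel":[-67,-54,0],"yaw":0,"gripper":1},{"travel":[-97,-78,0],"yaw":0,"gripper":1},{"travel":[-127,-102,0],"yaw":0,"gripper":1},{"travel":[-157,-126.5,0],"yaw":0,"gripper":1},{"travel":[-187,-151,0],"yaw":0,"gripper":1},{"travel":[-214,-172.5,0],"yaw":0,"gripper":1}]}'
python3 -m inch '{"moves":[{"travel":[-25,-20,0],"yaw":0,"gripper":1},{"travel":[-43,-35,0],"yaw":0,"gripper":1},{"travel":[-55.8,-45.2,0],"yaw":0,"gripper":1},{"travel":[-55.8,-45.2,10],"yaw":0,"gripper":1},{"travel":[-55.8,-45.2,20],"yaw":0,"gripper":1},{"travel":[-55.8,-45.2,30],"yaw":0,"gripper":1},{"travel":[-55.8,-45.2,30],"yaw":0,"gripper":1}]}';  python3 - <<'E'
from h import *
go(438.5,35,48,113.9)
c=arm.camera("top")["color"];a=cv2.resize(c[190:310,240:400,::-1],None,fx=2.5,fy=2.5,interpolation=cv2.INTER_CUBIC)
c=arm.camera("side")["color"];b=cv2.resize(c[130:250,290:450,::-1],None,fx=2.5,fy=2.5,interpolation=cv2.INTER_CUBIC)
cv2.imwrite("pics/m3.png",np.hstack([a,b]))
E
```

```text
clock: 10.47
tool_pos: [454.9, 102.3, 170.7]
tool_rot: [-179.8, -0.0, 114.0]
force: [0.4, -0.4, -0.3]
grip_width: 0.999
grip_force: 0.0
clock: 11.05
tool_pos: [436.1, 34.7, 139.5]
tool_rot: [-179.6, -0.1, 114.0]
force: [-0.0, 0.3, 0.3]
grip_width: 0.998
grip_force: 0.0
at [436.1  34.7 139.5] [-1.796e+02 -1.000e-01  1.140e+02] F [-0.   0.3  0.3] t 11.1 -> travel [-0.9  2.9 91.5] yaw 0.1
```

View pics/m3.png

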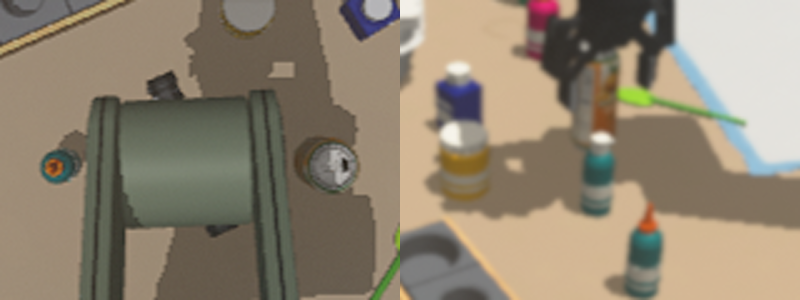

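The side view shows the jaws around the teal cap at (600,145), and the glue at (645,260) is well clear. I'll descend and grip.

```bash
python3 -m inch '{"moves":[{"travel":[-0.5,2.5,18],"yaw":0,"gripper":1},{"travel":[-0.5,2.5,36],"yaw":0,"gripper":1},{"travel":[-0.5,2.5,54],"yaw":0,"gripper":1},{"travel":[-0.5,2.5,72],"yaw":0,"gripper":1},{"travel":[-0.5,2.5,86],"yaw":0,"gripper":1},{"travel":[-0.5,2.5,91],"yaw":0,"gripper":1},{"travel":[-0.5,2.5,91],"yaw":0,"gripper":1},{"travel":[-0.5,2.5,91],"yaw":0,"gripper":1}]}'
python3 -m inch '{"moves":[{"travel":[0,0,0],"yaw":0,"gripper":0.25},{"travel":[0,0,0],"yaw":0,"gripper":0.25},{"travel":[0,0,0],"yaw":0,"gripper":0.25},{"travel":[0,0,0],"yaw":0,"gripper":0.25},{"travel":[0,0,0],"yaw":0,"gripper":0.25},{"travel":[0,0,0],"yaw":0,"gripper":0.25},{"travel":[0,0,0],"yaw":0,"gripper":0.25},{"travel":[0,0,0],"yaw":0,"gripper":0.25}]}' 30
```

```text
clock: 11.82
tool_pos: [441.6, 35.8, 51.9]
tool_rot: [180.0, 0.0, 114.0]
force: [-0.6, -0.6, -0.3]
grip_width: 1.001
grip_force: 0.0
clock: 12.48
tool_pos: [441.3, 35.6, 52.0]
tool_rot: [180.0, 0.0, 114.0]
force: [-0.7, -0.4, 6.7]
grip_width: 0.384
grip_force: 29.7
```

```bash
python3 -m inch '{"moves":[{"travel":[0,0,-5],"yaw":0,"gripper":0.25},{"travel":[0,0,-20],"yaw":0,"gripper":0.25},{"travel":[0,0,-42],"yaw":0,"gripper":0.25},{"travel":[0,0,-65],"yaw":0,"gripper":0.25},{"travel":[0,0,-85],"yaw":0,"gripper":0.25},{"travel":[0,0,-97],"yaw":0,"gripper":0.25},{"travel":[0,0,-100],"yaw":0,"gripper":0.25},{"travel":[0,0,-100],"yaw":0,"gripper":0.25}]}';python3 -c "
from h import *
go(595.5,218.7,150,113.9)"
```

```text
clock: 13.15
tool_pos: [441.5, 35.7, 152.2]
tool_rot: [179.9, 0.0, 114.0]
force: [0.0, -0.9, -0.5]
grip_width: 0.39
grip_force: 30.0
at [441.5  35.7 152.2] [179.9   0.  114. ] F [ 0.  -0.9 -0.5] t 13.2 -> travel [104.6 215.1   2.5] yaw 0.1
```

```bash
python3 -m inch '{"moves":[{"travel":[6,12,0],"yaw":0,"gripper":0.25},{"travel":[17,35,0],"yaw":0,"gripper":0.25},{"travel":[31,63,0],"yaw":0,"gripper":0.25},{"travel":[45,92,0],"yaw":0,"gripper":0.25},{"travel":[59,121,0],"yaw":0,"gripper":0.25},{"travel":[73,150,0],"yaw":0,"gripper":0.25},{"travel":[86,177,0],"yaw":0,"gripper":0.25},{"travel":[96,197,0],"yaw":0,"gripper":0.25}]}'
python3 -m inch '{"moves":[{"travel":[6,12,0],"yaw":0,"gripper":0.25},{"travel":[8.6,18,0],"yaw":0,"gripper":0.25},{"travel":[8.6,18,10],"yaw":0,"gripper":0.25},{"travel":[8.6,18,25],"yaw":0,"gripper":0.25},{"travel":[8.6,18,38],"yaw":0,"gripper":0.25},{"travel":[8.6,18,43],"yaw":0,"gripper":0.25},{"travel":[8.6,18,43],"yaw":0,"gripper":0.25},{"travel":[8.6,18,43],"yaw":0,"gripper":0.25}]}';  python3 - <<'E'
from h import *
go(595.5,218.7,62,113.9)
c=arm.camera("top")["color"];a=cv2.resize(c[150:270,170:330,::-1],None,fx=2.5,fy=2.5,interpolation=cv2.INTER_CUBIC)
c=arm.camera("side")["color"];b=cv2.resize(c[180:300,250:410,::-1],None,fx=2.5,fy=2.5,interpolation=cv2.INTER_CUBIC)
cv2.imwrite("pics/m4.png",np.hstack([a,b]))
E
```

```text
clock: 13.82
tool_pos: [583.3, 206.2, 149.3]
tool_rot: [-179.9, -0.0, 114.0]
force: [0.4, 0.5, 0.3]
grip_width: 0.385
grip_force: 30.0
clock: 14.48
tool_pos: [594.6, 218.1, 108.0]
tool_rot: [-179.9, 0.0, 114.0]
force: [-0.4, -0.6, -0.1]
grip_width: 0.384
grip_force: 30.0
at [594.6 218.1 108. ] [-179.9    0.   114. ] F [-0.4 -0.6 -0.1] t 14.5 -> travel [ 0.2  1.1 46. ] yaw 0.1
```

View pics/m4.png

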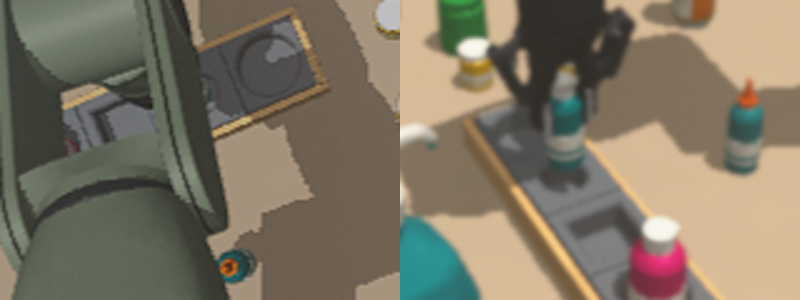

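The side view shows the teal bottle's bottom at (566,168), over the narrow well's centre near (564,172). The magenta stands upright in its well.

```bash
python3 -m inch '{"moves":[{"travel":[0.2,0.8,6],"yaw":0,"gripper":0.25},{"travel":[0.2,0.8,13],"yaw":0,"gripper":0.25},{"travel":[0.2,0.8,20],"yaw":0,"gripper":0.25},{"travel":[0.2,0.8,27],"yaw":0,"gripper":0.25},{"travel":[0.2,0.8,34],"yaw":0,"gripper":0.25},{"travel":[0.2,0.8,40],"yaw":0,"gripper":0.25},{"travel":[0.2,0.8,43],"yaw":0,"gripper":0.25},{"travel":[0.2,0.8,43],"yaw":0,"gripper":0.25}]}'
python3 -m inch '{"moves":[{"travel":[0,0,0.5],"yaw":0,"gripper":0.25},{"travel":[0,0,1],"yaw":0,"gripper":0.25},{"travel":[0,0,1.5],"yaw":0,"gripper":0.25},{"travel":[0,0,1.5],"yaw":0,"gripper":0.25},{"travel":[0,0,1.5],"yaw":0,"gripper":0.25}]}'
```

```text
clock: 15.25
tool_pos: [595.2, 219.0, 64.3]
tool_rot: [-179.9, -0.0, 114.0]
force: [-0.3, -0.1, -0.2]
grip_width: 0.383
grip_force: 30.0
clock: 15.67
tool_pos: [595.8, 219.2, 64.2]
tool_rot: [180.0, 0.0, 114.0]
force: [-0.1, 0.1, -1.1]
grip_width: 0.385
grip_force: 30.0
```

```bash
python3 -m inch '{"moves":[{"travel":[0,0,0.5],"yaw":0,"gripper":0.25},{"travel":[0,0,1],"yaw":0,"gripper":0.25},{"travel":[0,0,1.5],"yaw":0,"gripper":0.25},{"travel":[0,0,1.5],"yaw":0,"gripper":0.25},{"travel":[0,0,1.5],"yaw":0,"gripper":0.25}]}'
python3 -m inch '{"moves":[{"travel":[0,0,0.5],"yaw":0,"gripper":0.25},{"travel":[0,0,0.5],"yaw":0,"gripper":0.25},{"travel":[0,0,0.5],"yaw":0,"gripper":0.25},{"travel":[0,0,0.5],"yaw":0,"gripper":0.25}]}'
```

```text
clock: 16.08
tool_pos: [595.7, 219.1, 62.4]
tool_rot: [-180.0, 0.0, 114.0]
force: [0.3, -0.9, -1.3]
grip_width: 0.381
grip_force: 30.0
clock: 16.42
tool_pos: [595.8, 219.1, 62.1]
tool_rot: [180.0, 0.0, 114.0]
force: [-0.0, -0.3, 0.7]
grip_width: 0.385
grip_force: 30.1
```

```bash
python3 -m inch '{"moves":[{"travel":[0,0,0.4],"yaw":0,"gripper":0.25},{"travel":[0,0,0.4],"yaw":0,"gripper":0.25},{"travel":[0,0,0.4],"yaw":0,"gripper":0.25},{"travel":[0,0,0.4],"yaw":0,"gripper":0.25}]}'
```

```text
clock: 16.75
tool_pos: [595.8, 219.1, 62.1]
tool_rot: [180.0, 0.0, 114.0]
force: [-2.0, -0.3, 5.8]
grip_width: 0.382
grip_force: 30.5
```

```bash
python3 -m inch '{"moves":[{"travel":[0,0,0],"yaw":0,"gripper":0.6},{"travel":[0,0,0],"yaw":0,"gripper":1},{"travel":[0,0,0],"yaw":0,"gripper":1},{"travel":[0,0,0],"yaw":0,"gripper":1},{"travel":[0,0,0],"yaw":0,"gripper":1},{"travel":[0,0,0],"yaw":0,"gripper":1}]}'
python3 -m inch '{"moves":[{"travel":[0,0,-10],"yaw":0,"gripper":1},{"travel":[0,0,-30],"yaw":0,"gripper":1},{"travel":[0,0,-55],"yaw":0,"gripper":1},{"travel":[0,0,-80],"yaw":0,"gripper":1},{"travel":[0,0,-95],"yaw":0,"gripper":1},{"travel":[0,0,-100],"yaw":0,"gripper":1},{"travel":[0,0,-100],"yaw":0,"gripper":1},{"travel":[0,0,-100],"yaw":0,"gripper":1}]}'; python3 -c "
from h import *
go(581.7,-148.6,150,122.6)"
```

```text
clock: 17.25
tool_pos: [595.7, 219.1, 61.3]
tool_rot: [-180.0, 0.0, 114.0]
force: [0.0, -0.6, -0.1]
grip_width: 0.998
grip_force: 0.0
clock: 17.92
tool_pos: [595.3, 219.0, 161.2]
tool_rot: [-180.0, 0.0, 114.0]
force: [-0.6, -0.3, 0.1]
grip_width: 0.999
grip_force: 0.0
at [595.3 219.  161.2] [-180.    0.  114.] F [-0.6 -0.3  0.1] t 17.9 -> travel [-330.3 -161.8   11.3] yaw -8.6
```

```bash
python3 -m inch '{"moves":[{"travel":[-13,-6,0],"yaw":-1,"gripper":1},{"travel":[-40,-20,0],"yaw":-2,"gripper":1},{"travel":[-73,-36,0],"yaw":-3,"gripper":1},{"travel":[-106,-52,0],"yaw":-4,"gripper":1},{"travel":[-140,-69,0],"yaw":-5,"gripper":1},{"travel":[-174,-85,0],"yaw":-6,"gripper":1},{"travel":[-208,-102,0],"yaw":-7,"gripper":1},{"travel":[-242,-118.5,0],"yaw":-8.6,"gripper":1}]}'
python3 -m inch '{"moves":[{"travel":[-25,-8,0],"yaw":0,"gripper":1},{"travel":[-50,-16,0],"yaw":0,"gripper":1},{"travel":[-72,-23,0],"yaw":0,"gripper":1},{"travel":[-81,-29,5],"yaw":0,"gripper":1},{"travel":[-81,-29,12],"yaw":0,"gripper":1},{"travel":[-81,-29,12],"yaw":0,"gripper":1},{"travel":[-81,-29,12],"yaw":0,"gripper":1},{"travel":[-81,-29,12],"yaw":0,"gripper":1}]}'; python3 - <<'E'
from h import *
go(581.7,-148.6,46,122.6)
E
```

```text
clock: 18.58
tool_pos: [584.4, -51.7, 159.8]
tool_rot: [-179.8, -0.1, 122.7]
force: [0.3, -0.5, 0.1]
grip_width: 1.003
grip_force: 0.0
clock: 19.25
tool_pos: [604.6, -132.5, 149.1]
tool_rot: [-180.0, -0.1, 122.7]
force: [0.4, 0.4, 0.0]
grip_width: 1.0
grip_force: 0.0
at [ 604.6 -132.5  149.1] [-1.800e+02 -1.000e-01  1.227e+02] F [0.4 0.4 0. ] t 19.2 -> travel [ -1.3 -27.9 103.1] yaw 0.1
```

```bash
python3 -m inch '{"moves":[{"travel":[-1.3,-10,0],"yaw":0,"gripper":1},{"travel":[-1.3,-22,0],"yaw":0,"gripper":1},{"travel":[-1.3,-27.9,5],"yaw":0,"gripper":1},{"travel":[-1.3,-27.9,15],"yaw":0,"gripper":1},{"travel":[-1.3,-27.9,28],"yaw":0,"gripper":1},{"travel":[-1.3,-27.9,30],"yaw":0,"gripper":1},{"travel":[-1.3,-27.9,30],"yaw":0,"gripper":1},{"travel":[-1.3,-27.9,30],"yaw":0,"gripper":1}]}'; python3 - <<'E'
from h import *
go(581.7,-148.6,46,122.6)
c=arm.camera("top")["color"];a=cv2.resize(c[130:250,320:480,::-1],None,fx=2.5,fy=2.5,interpolation=cv2.INTER_CUBIC)
c=arm.camera("side")["color"];b=cv2.resize(c[100:220,230:390,::-1],None,fx=2.5,fy=2.5,interpolation=cv2.INTER_CUBIC)
cv2.imwrite("pics/m5.png",np.hstack([a,b]))
E
```

```text
clock: 19.92
tool_pos: [582.3, -150.1, 119.4]
tool_rot: [-180.0, -0.0, 122.6]
force: [0.1, -0.2, -0.4]
grip_width: 1.0
grip_force: 0.0
at [ 582.3 -150.1  119.4] [-180.    -0.   122.6] F [ 0.1 -0.2 -0.4] t 19.9 -> travel [ 1.6  0.4 73.4] yaw -0.0
```

View pics/m5.png

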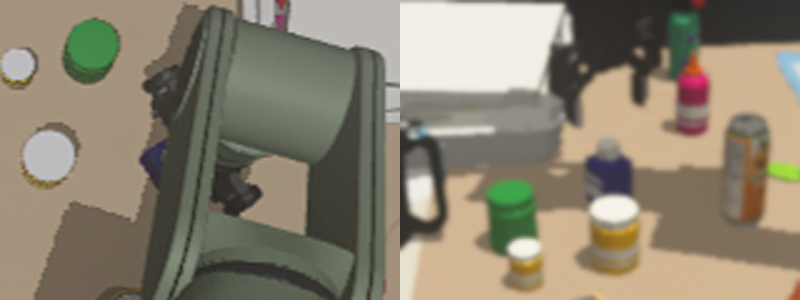

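The jaws straddle the ink bottle's cap, seen at (608,148) in the side half; the tray is beside but clear. I'll descend.

```bash
python3 -m inch '{"moves":[{"travel":[1.6,0.4,12],"yaw":0,"gripper":1},{"travel":[1.6,0.4,26],"yaw":0,"gripper":1},{"travel":[1.6,0.4,40],"yaw":0,"gripper":1},{"travel":[1.6,0.4,54],"yaw":0,"gripper":1},{"travel":[1.6,0.4,66],"yaw":0,"gripper":1},{"travel":[1.6,0.4,73],"yaw":0,"gripper":1},{"travel":[1.6,0.4,73],"yaw":0,"gripper":1},{"travel":[1.6,0.4,73],"yaw":0,"gripper":1}]}'
python3 -m inch '{"moves":[{"travel":[0,0,0],"yaw":0,"gripper":0.4},{"travel":[0,0,0],"yaw":0,"gripper":0.4},{"travel":[0,0,0],"yaw":0,"gripper":0.4},{"travel":[0,0,0],"yaw":0,"gripper":0.4},{"travel":[0,0,0],"yaw":0,"gripper":0.4},{"travel":[0,0,0],"yaw":0,"gripper":0.4},{"travel":[0,0,0],"yaw":0,"gripper":0.4},{"travel":[0,0,0],"yaw":0,"gripper":0.4}]}' 30
```

```text
clock: 20.68
tool_pos: [582.0, -148.6, 46.9]
tool_rot: [180.0, 0.0, 122.6]
force: [0.4, 0.1, -0.6]
grip_width: 1.004
grip_force: 0.0
clock: 21.35
tool_pos: [582.3, -148.7, 47.4]
tool_rot: [179.9, 0.1, 122.6]
force: [-0.1, 1.3, 6.0]
grip_width: 0.508
grip_force: 31.9
```

```bash
python3 -m inch '{"moves":[{"travel":[0,0,-5],"yaw":0,"gripper":0.4},{"travel":[0,0,-20],"yaw":0,"gripper":0.4},{"travel":[0,0,-42],"yaw":0,"gripper":0.4},{"travel":[0,0,-67],"yaw":0,"gripper":0.4},{"travel":[0,0,-92],"yaw":0,"gripper":0.4},{"travel":[0,0,-115],"yaw":0,"gripper":0.4},{"travel":[0,0,-133],"yaw":0,"gripper":0.4},{"travel":[0,0,-140],"yaw":0,"gripper":0.4}]}';python3 -m inch '{"moves":[{"travel":[0,0,0],"yaw":3,"gripper":0.4},{"travel":[0,0,0],"yaw":6,"gripper":0.4},{"travel":[0,0,0],"yaw":8.7,"gripper":0.4},{"travel":[0,0,0],"yaw":8.7,"gripper":0.4}]}'; python3 -c "
from h import *
go(561.3,294.2,187,113.9)"
```

```text
clock: 22.02
tool_pos: [582.4, -148.9, 189.1]
tool_rot: [179.9, 0.2, 122.6]
force: [0.9, 0.6, -1.7]
grip_width: 0.508
grip_force: 31.1
clock: 22.35
tool_pos: [580.8, -148.4, 185.2]
tool_rot: [-179.9, -0.1, 113.8]
force: [0.4, 0.2, -2.3]
grip_width: 0.508
grip_force: 31.0
at [ 580.8 -148.4  185.2] [-1.799e+02 -1.000e-01  1.138e+02] F [ 0.4  0.2 -2.3] t 22.4 -> travel [412.7 161.1  -1.4] yaw -0.1
```

```bash
python3 -m inch '{"moves":[{"travel":[13,5,0],"yaw":0,"gripper":0.4},{"travel":[38,15,0],"yaw":0,"gripper":0.4},{"travel":[68,26.5,0],"yaw":0,"gripper":0.4},{"travel":[98,38,0],"yaw":0,"gripper":0.4},{"travel":[128,50,0],"yaw":0,"gripper":0.4},{"travel":[158,62,0],"yaw":0,"gripper":0.4},{"travel":[188,73.5,0],"yaw":0,"gripper":0.4},{"travel":[218,85,0],"yaw":0,"gripper":0.4}]}'
python3 -m inch '{"moves":[{"travel":[30,12,0],"yaw":0,"gripper":0.4},{"travel":[60,23.5,0],"yaw":0,"gripper":0.4},{"travel":[90,35,0],"yaw":0,"gripper":0.4},{"travel":[120,47,0],"yaw":0,"gripper":0.4},{"travel":[150,58.5,0],"yaw":0,"gripper":0.4},{"travel":[175,68.5,0],"yaw":0,"gripper":0.4},{"travel":[190,74,0],"yaw":0,"gripper":0.4},{"travel":[195,76,0],"yaw":0,"gripper":0.4}]}'
python3 -m inch '{"moves":[{"travel":[0,0,0],"yaw":0,"gripper":0.4},{"travel":[0,0,10],"yaw":0,"gripper":0.4},{"travel":[0,0,25],"yaw":0,"gripper":0.4},{"travel":[0,0,45],"yaw":0,"gripper":0.4},{"travel":[0,0,65],"yaw":0,"gripper":0.4},{"travel":[0,0,78],"yaw":0,"gripper":0.4},{"travel":[0,0,80],"yaw":0,"gripper":0.4},{"travel":[0,0,80],"yaw":0,"gripper":0.4}]}'; python3 - <<'E'
from h import *
go(561.3,294.2,57.2,113.9)
c=arm.camera("top")["color"];a=cv2.resize(c[150:270,170:330,::-1],None,fx=2.5,fy=2.5,interpolation=cv2.INTER_CUBIC)
c=arm.camera("side")["color"];b=cv2.resize(c[200:320,260:420,::-1],None,fx=2.5,fy=2.5,interpolation=cv2.INTER_CUBIC)
cv2.imwrite("pics/m6.png",np.hstack([a,b]))
E
```

```text
clock: 23.02
tool_pos: [570.0, 87.3, 185.9]
tool_rot: [-179.9, -0.0, 114.0]
force: [0.7, 0.7, -1.3]
grip_width: 0.512
grip_force: 31.0
clock: 23.68
tool_pos: [560.6, 296.9, 185.7]
tool_rot: [-179.9, -0.0, 114.1]
force: [0.3, -0.5, -2.4]
grip_width: 0.511
grip_force: 31.0
clock: 24.35
tool_pos: [561.2, 292.3, 105.2]
tool_rot: [-179.8, 0.0, 113.8]
force: [-0.5, 0.1, -2.8]
grip_width: 0.51
grip_force: 31.0
at [561.2 292.3 105.2] [-179.8    0.   113.8] F [-0.5  0.1 -2.8] t 24.4 -> travel [ 1.7  1.  48. ] yaw -0.1
```

View pics/m6.png

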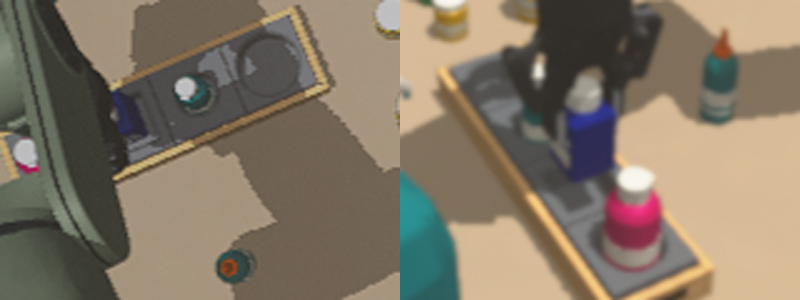

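The ink bottle is held square above the square well, with its bottom near (590,170) in the side half. The teal and magenta bottles stand upright in their wells.

```bash
python3 -m inch '{"moves":[{"travel":[1.5,0.6,6],"yaw":0,"gripper":0.4},{"travel":[1.5,0.6,13],"yaw":0,"gripper":0.4},{"travel":[1.5,0.6,20],"yaw":0,"gripper":0.4},{"travel":[1.5,0.6,27],"yaw":0,"gripper":0.4},{"travel":[1.5,0.6,34],"yaw":0,"gripper":0.4},{"travel":[1.5,0.6,41],"yaw":0,"gripper":0.4},{"travel":[1.5,0.6,45],"yaw":0,"gripper":0.4},{"travel":[1.5,0.6,45],"yaw":0,"gripper":0.4}]}'
python3 -m inch '{"moves":[{"travel":[0,0,0.5],"yaw":0,"gripper":0.4},{"travel":[0,0,1],"yaw":0,"gripper":0.4},{"travel":[0,0,1],"yaw":0,"gripper":0.4},{"travel":[0,0,1],"yaw":0,"gripper":0.4}]}'
```

```text
clock: 25.12
tool_pos: [560.9, 295.5, 60.1]
tool_rot: [-179.9, 0.0, 113.9]
force: [0.3, -0.4, -2.4]
grip_width: 0.512
grip_force: 31.0
clock: 25.45
tool_pos: [561.8, 296.0, 60.9]
tool_rot: [180.0, 0.0, 113.9]
force: [0.2, 0.1, -1.1]
grip_width: 0.509
grip_force: 31.0
```

```bash
python3 -m inch '{"moves":[{"travel":[-1,0,1],"yaw":0,"gripper":0.4},{"travel":[-1,0,2],"yaw":0,"gripper":0.4},{"travel":[-1,0,2.5],"yaw":0,"gripper":0.4},{"travel":[-1,0,2.5],"yaw":0,"gripper":0.4},{"travel":[-1,0,2.5],"yaw":0,"gripper":0.4},{"travel":[-1,0,2.5],"yaw":0,"gripper":0.4}]}'
python3 -m inch '{"moves":[{"travel":[0,0,0.5],"yaw":0,"gripper":0.4},{"travel":[0,0,1],"yaw":0,"gripper":0.4},{"travel":[0,0,1],"yaw":0,"gripper":0.4},{"travel":[0,0,1],"yaw":0,"gripper":0.4}]}'
```

```text
clock: 25.95
tool_pos: [562.0, 295.0, 58.1]
tool_rot: [-180.0, 0.0, 113.9]
force: [-0.3, 1.1, -1.4]
grip_width: 0.505
grip_force: 31.0
clock: 26.28
tool_pos: [562.1, 295.0, 57.4]
tool_rot: [180.0, 0.0, 113.9]
force: [-0.3, -0.3, 1.8]
grip_width: 0.512
grip_force: 31.3
```

```bash
python3 -m inch '{"moves":[{"travel":[0,0,0.3],"yaw":0,"gripper":0.4},{"travel":[0,0,0.3],"yaw":0,"gripper":0.4},{"travel":[0,0,0.3],"yaw":0,"gripper":0.4}]}'
python3 -m inch '{"moves":[{"travel":[0,0,0],"yaw":0,"gripper":0.7},{"travel":[0,0,0],"yaw":0,"gripper":1},{"travel":[0,0,0],"yaw":0,"gripper":1},{"travel":[0,0,0],"yaw":0,"gripper":1},{"travel":[0,0,0],"yaw":0,"gripper":1},{"travel":[0,0,0],"yaw":0,"gripper":1}]}'
python3 -m inch '{"moves":[{"travel":[0,0,-10],"yaw":0,"gripper":1},{"travel":[0,0,-30],"yaw":0,"gripper":1},{"travel":[0,0,-55],"yaw":0,"gripper":1},{"travel":[0,0,-80],"yaw":0,"gripper":1},{"travel":[0,0,-95],"yaw":0,"gripper":1},{"travel":[0,0,-100],"yaw":0,"gripper":1},{"travel":[0,0,-100],"yaw":0,"gripper":1},{"travel":[0,0,-100],"yaw":0,"gripper":1}]}'; python3 -c "
from h import *
go(582,-19.4,157,160)"
```

```text
clock: 26.53
tool_pos: [562.1, 295.0, 57.4]
tool_rot: [180.0, -0.0, 113.9]
force: [-1.9, -0.1, 6.3]
grip_width: 0.514
grip_force: 31.9
clock: 27.03
tool_pos: [562.0, 294.9, 56.5]
tool_rot: [-180.0, 0.0, 113.9]
force: [0.5, -0.1, 0.2]
grip_width: 1.001
grip_force: 0.0
clock: 27.7
tool_pos: [561.6, 294.7, 156.4]
tool_rot: [-180.0, 0.0, 113.9]
force: [-0.3, 0.5, -0.2]
grip_width: 1.001
grip_force: 0.0
at [561.6 294.7 156.4] [-180.     0.   113.9] F [-0.3  0.5 -0.2] t 27.7 -> travel [-295.5 -108.5   -0.5] yaw -46.1
```

```bash
python3 -m inch '{"moves":[{"travel":[-12,-5,0],"yaw":-3,"gripper":1},{"travel":[-37,-13.5,0],"yaw":-9,"gripper":1},{"travel":[-70,-26,0],"yaw":-15,"gripper":1},{"travel":[-104,-38,0],"yaw":-21,"gripper":1},{"travel":[-138,-51,0],"yaw":-27,"gripper":1},{"travel":[-172,-63,0],"yaw":-33,"gripper":1},{"travel":[-206,-75.5,0],"yaw":-39,"gripper":1},{"travel":[-240,-88,0],"yaw":-46,"gripper":1}]}'
python3 -m inch '{"moves":[{"travel":[0,0,0],"yaw":0,"gripper":1},{"travel":[0,0,0],"yaw":0,"gripper":1}]}'; python3 -c "
from h import *
go(582,-19.4,110,160)"
```

```text
clock: 28.37
tool_pos: [577.5, 38.4, 155.0]
tool_rot: [-179.9, -0.2, 160.2]
force: [0.5, 1.0, 0.2]
grip_width: 0.999
grip_force: 0.0
clock: 28.53
tool_pos: [577.9, 38.4, 155.2]
tool_rot: [-179.9, -0.2, 159.6]
force: [0.1, 0.3, -0.5]
grip_width: 1.002
grip_force: 0.0
at [577.9  38.4 155.2] [-179.9   -0.2  159.6] F [ 0.1  0.3 -0.5] t 28.5 -> travel [-24.1 -52.6  45.2] yaw -0.4
```

```bash
python3 -m inch '{"moves":[{"travel":[-8,-18,0],"yaw":0,"gripper":1},{"travel":[-18,-39,0],"yaw":0,"gripper":1},{"travel":[-24.1,-52.6,2],"yaw":0,"gripper":1},{"travel":[-24.1,-52.6,15],"yaw":0,"gripper":1},{"travel":[-24.1,-52.6,35],"yaw":0,"gripper":1},{"travel":[-24.1,-52.6,45],"yaw":0,"gripper":1},{"travel":[-24.1,-52.6,45],"yaw":0,"gripper":1},{"travel":[-24.1,-52.6,45],"yaw":0,"gripper":1}]}';python3 - <<'E'
from h import *
go(582,-19.4,45,160)
c=arm.camera("top")["color"];a=cv2.resize(c[130:250,260:420,::-1],None,fx=2.5,fy=2.5,interpolation=cv2.INTER_CUBIC)
c=arm.camera("side")["color"];b=cv2.resize(c[130:250,240:400,::-1],None,fx=2.5,fy=2.5,interpolation=cv2.INTER_CUBIC)
cv2.imwrite("pics/m7.png",np.hstack([a,b]))
E
```

```text
clock: 29.2
tool_pos: [582.8, -16.6, 110.9]
tool_rot: [-180.0, -0.1, 159.9]
force: [0.2, -0.6, 0.6]
grip_width: 0.997
grip_force: 0.0
at [582.8 -16.6 110.9] [-1.800e+02 -1.000e-01  1.599e+02] F [ 0.2 -0.6  0.6] t 29.2 -> travel [-0.4 -2.9 65.9] yaw -0.1
```

View pics/m7.png

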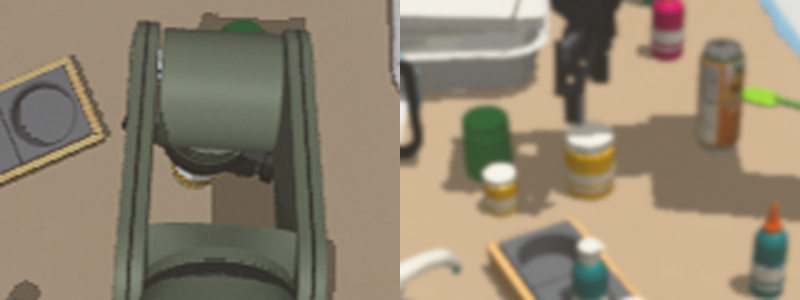

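The jaws are seen end-on above the jar lid at (590,138), and the small and green jars are clear. I'll descend and grip.

```bash
python3 -m inch '{"moves":[{"travel":[-0.4,-2,10],"yaw":0,"gripper":1},{"travel":[-0.4,-2,22],"yaw":0,"gripper":1},{"travel":[-0.4,-2,34],"yaw":0,"gripper":1},{"travel":[-0.4,-2,46],"yaw":0,"gripper":1},{"travel":[-0.4,-2,58],"yaw":0,"gripper":1},{"travel":[-0.4,-2,65],"yaw":0,"gripper":1},{"travel":[-0.4,-2,65],"yaw":0,"gripper":1},{"travel":[-0.4,-2,65],"yaw":0,"gripper":1}]}'
python3 -m inch '{"moves":[{"travel":[0,0,0],"yaw":0,"gripper":0.5},{"travel":[0,0,0],"yaw":0,"gripper":0.5},{"travel":[0,0,0],"yaw":0,"gripper":0.5},{"travel":[0,0,0],"yaw":0,"gripper":0.5},{"travel":[0,0,0],"yaw":0,"gripper":0.5},{"travel":[0,0,0],"yaw":0,"gripper":0.5},{"travel":[0,0,0],"yaw":0,"gripper":0.5},{"travel":[0,0,0],"yaw":0,"gripper":0.5}]}' 30
```

```text
clock: 29.97
tool_pos: [583.0, -19.6, 46.8]
tool_rot: [-180.0, 0.0, 159.8]
force: [-0.7, 0.1, 0.4]
grip_width: 0.998
grip_force: 0.0
clock: 30.63
tool_pos: [583.4, -19.7, 47.9]
tool_rot: [180.0, 0.1, 159.8]
force: [-2.0, 0.4, 5.6]
grip_width: 0.64
grip_force: 32.1
```

```bash
python3 -m inch '{"moves":[{"travel":[0,0,-5],"yaw":0,"gripper":0.5},{"travel":[0,0,-18],"yaw":0,"gripper":0.5},{"travel":[0,0,-36],"yaw":0,"gripper":0.5},{"travel":[0,0,-54],"yaw":0,"gripper":0.5},{"travel":[0,0,-70],"yaw":0,"gripper":0.5},{"travel":[0,0,-80],"yaw":0,"gripper":0.5},{"travel":[0,0,-80],"yaw":0,"gripper":0.5},{"travel":[0,0,-80],"yaw":0,"gripper":0.5}]}'; python3 -c "
from h import *
go(627.8,144.3,128,113.9)"
```

```text
clock: 31.3
tool_pos: [582.8, -19.5, 126.7]
tool_rot: [180.0, 0.0, 159.8]
force: [-0.3, -1.0, -2.1]
grip_width: 0.638
grip_force: 32.2
at [582.8 -19.5 126.7] [180.    0.  159.8] F [-0.3 -1.  -2.1] t 31.3 -> travel [ 14.2 169.3  -1.2] yaw 45.9
```

```bash
python3 -m inch '{"moves":[{"travel":[1,8,0],"yaw":4,"gripper":0.5},{"travel":[2,25,0],"yaw":10,"gripper":0.5},{"travel":[4,47,0],"yaw":16,"gripper":0.5},{"travel":[6,70,0],"yaw":22,"gripper":0.5},{"travel":[8,95,0],"yaw":28,"gripper":0.5},{"travel":[10,120,0],"yaw":34,"gripper":0.5},{"travel":[12,143,0],"yaw":40,"gripper":0.5},{"travel":[14,160,0],"yaw":45.9,"gripper":0.5}]}'
python3 -m inch '{"moves":[{"travel":[0,0,0],"yaw":0,"gripper":0.5},{"travel":[0,0,0],"yaw":0,"gripper":0.5}]}'; python3 -c "
from h import *
go(627.8,144.3,100,113.9)"
```

```text
clock: 31.97
tool_pos: [624.4, 137.2, 124.8]
tool_rot: [-179.9, -0.1, 113.7]
force: [-0.4, -0.6, -1.1]
grip_width: 0.639
grip_force: 32.2
clock: 32.13
tool_pos: [624.0, 135.9, 125.0]
tool_rot: [-179.8, -0.0, 114.1]
force: [0.1, -0.7, -1.0]
grip_width: 0.637
grip_force: 32.2
at [624.  135.9 125. ] [-179.8   -0.   114.1] F [ 0.1 -0.7 -1. ] t 32.1 -> travel [ 6.1  7.  25. ] yaw 0.2
```

```bash
python3 -m inch '{"moves":[{"travel":[3,3.5,0],"yaw":0,"gripper":0.5},{"travel":[6,7,0],"yaw":0,"gripper":0.5},{"travel":[6,7,5],"yaw":0,"gripper":0.5},{"travel":[6,7,12],"yaw":0,"gripper":0.5},{"travel":[6,7,18],"yaw":0,"gripper":0.5},{"travel":[6,7,20],"yaw":0,"gripper":0.5},{"travel":[6,7,20],"yaw":0,"gripper":0.5},{"travel":[6,7,20],"yaw":0,"gripper":0.5}]}';python3 - <<'E'
from h import *
go(627.8,144.3,57.7,113.9)
c=arm.camera("top")["color"];a=cv2.resize(c[130:250,220:380,::-1],None,fx=2.5,fy=2.5,interpolation=cv2.INTER_CUBIC)
c=arm.camera("side")["color"];b=cv2.resize(c[160:280,230:390,::-1],None,fx=2.5,fy=2.5,interpolation=cv2.INTER_CUBIC)
cv2.imwrite("pics/m8.png",np.hstack([a,b]))
E
```

```text
clock: 32.8
tool_pos: [628.7, 143.5, 106.4]
tool_rot: [-180.0, -0.0, 113.9]
force: [0.2, 0.0, -0.6]
grip_width: 0.635
grip_force: 32.2
at [628.7 143.5 106.4] [-180.    -0.   113.9] F [ 0.2  0.  -0.6] t 32.8 -> travel [ 1.1 -0.5 48.7] yaw 0.0
```

View pics/m8.png

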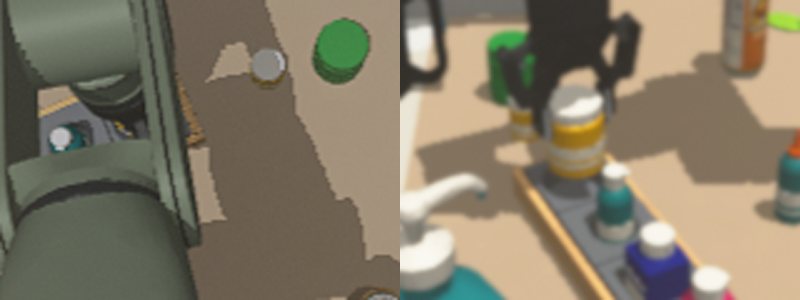

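The jar hangs level over the wide well, with its bottom near (577,165) in the side half, and the three bottles are seated upright. I'll lower it.

```bash
python3 -m inch '{"moves":[{"travel":[0.8,-0.5,6],"yaw":0,"gripper":0.5},{"travel":[0.8,-0.5,13],"yaw":0,"gripper":0.5},{"travel":[0.8,-0.5,20],"yaw":0,"gripper":0.5},{"travel":[0.8,-0.5,27],"yaw":0,"gripper":0.5},{"travel":[0.8,-0.5,34],"yaw":0,"gripper":0.5},{"travel":[0.8,-0.5,41],"yaw":0,"gripper":0.5},{"travel":[0.8,-0.5,45],"yaw":0,"gripper":0.5},{"travel":[0.8,-0.5,45],"yaw":0,"gripper":0.5}]}'
python3 -m inch '{"moves":[{"travel":[0,0,0.5],"yaw":0,"gripper":0.5},{"travel":[0,0,1],"yaw":0,"gripper":0.5},{"travel":[0,0,1.5],"yaw":0,"gripper":0.5},{"travel":[0,0,1.5],"yaw":0,"gripper":0.5},{"travel":[0,0,1.5],"yaw":0,"gripper":0.5}]}'
```

```text
clock: 33.57
tool_pos: [627.3, 144.1, 60.3]
tool_rot: [-179.9, -0.0, 113.9]
force: [-0.1, -0.0, -2.1]
grip_width: 0.64
grip_force: 32.2
clock: 33.98
tool_pos: [628.2, 144.3, 60.6]
tool_rot: [180.0, 0.0, 113.9]
force: [-0.6, -0.1, -0.8]
grip_width: 0.639
grip_force: 32.2
```

```bash
python3 -m inch '{"moves":[{"travel":[0,0,0.7],"yaw":0,"gripper":0.5},{"travel":[0,0,1.4],"yaw":0,"gripper":0.5},{"travel":[0,0,2],"yaw":0,"gripper":0.5},{"travel":[0,0,2],"yaw":0,"gripper":0.5},{"travel":[0,0,2],"yaw":0,"gripper":0.5}]}'
python3 -m inch '{"moves":[{"travel":[0,0,0.5],"yaw":0,"gripper":0.5},{"travel":[0,0,0.7],"yaw":0,"gripper":0.5},{"travel":[0,0,0.7],"yaw":0,"gripper":0.5},{"travel":[0,0,0.7],"yaw":0,"gripper":0.5}]}'
```

```text
clock: 34.4
tool_pos: [628.0, 144.3, 58.2]
tool_rot: [-180.0, 0.0, 113.9]
force: [-0.2, -0.5, -1.1]
grip_width: 0.64
grip_force: 32.2
clock: 34.73
tool_pos: [628.1, 144.4, 58.0]
tool_rot: [180.0, 0.0, 113.9]
force: [-1.1, 0.0, 2.4]
grip_width: 0.639
grip_force: 32.5
```

Contact. One small press, then release, rise and a final look.

```bash
python3 -m inch '{"moves":[{"travel":[0,0,0.3],"yaw":0,"gripper":0.5},{"travel":[0,0,0.3],"yaw":0,"gripper":0.5},{"travel":[0,0,0.3],"yaw":0,"gripper":0.5}]}'
python3 -m inch '{"moves":[{"travel":[0,0,0],"yaw":0,"gripper":0.8},{"travel":[0,0,0],"yaw":0,"gripper":1},{"travel":[0,0,0],"yaw":0,"gripper":1},{"travel":[0,0,0],"yaw":0,"gripper":1},{"travel":[0,0,0],"yaw":0,"gripper":1}]}'
python3 -m inch '{"moves":[{"travel":[0,0,-10],"yaw":0,"gripper":1},{"travel":[0,0,-30],"yaw":0,"gripper":1},{"travel":[0,0,-60],"yaw":0,"gripper":1},{"travel":[0,0,-90],"yaw":0,"gripper":1},{"travel":[0,0,-120],"yaw":0,"gripper":1},{"travel":[0,0,-150],"yaw":0,"gripper":1},{"travel":[0,0,-170],"yaw":0,"gripper":1},{"travel":[0,0,-180],"yaw":0,"gripper":1}]}'
python3 -m inch '{"moves":[{"travel":[-20,-10,0],"yaw":0,"gripper":1},{"travel":[-50,-30,0],"yaw":0,"gripper":1},{"travel":[-80,-50,0],"yaw":0,"gripper":1},{"travel":[-110,-70,0],"yaw":0,"gripper":1},{"travel":[-140,-90,0],"yaw":0,"gripper":1},{"travel":[-170,-110,0],"yaw":0,"gripper":1},{"travel":[-200,-130,0],"yaw":0,"gripper":1},{"travel":[-230,-150,0],"yaw":0,"gripper":1}]}'
python3 -m inch '{"moves":[{"travel":[0,0,0],"yaw":0,"gripper":1},{"travel":[0,0,0],"yaw":0,"gripper":1},{"travel":[0,0,0],"yaw":0,"gripper":1}]}'
python3 - <<'E'
from h import *
c=arm.camera("top")["color"];a=cv2.resize(c[150:270,160:320,::-1],None,fx=2.5,fy=2.5,interpolation=cv2.INTER_CUBIC)
c=arm.camera("side")["color"];b=cv2.resize(c[190:340,250:410,::-1],(400,375),interpolation=cv2.INTER_CUBIC)
cv2.imwrite("pics/m9.png",np.hstack([np.vstack([a,np.zeros((75,400,3),np.uint8)]),b]))
E
```

```text
clock: 34.98
tool_pos: [628.2, 144.4, 57.9]
tool_rot: [180.0, 0.0, 113.9]
force: [-2.2, 0.3, 5.9]
grip_width: 0.642
grip_force: 32.8
clock: 35.4
tool_pos: [628.1, 144.3, 57.0]
tool_rot: [-180.0, 0.0, 113.9]
force: [0.1, 0.3, 0.2]
grip_width: 0.997
grip_force: 0.0
clock: 36.07
tool_pos: [629.3, 144.6, 241.9]
tool_rot: [179.6, 0.1, 113.9]
force: [0.9, -0.6, -0.5]
grip_width: 1.005
grip_force: 0.0
clock: 36.73
tool_pos: [583.3, -128.3, 236.9]
tool_rot: [-179.9, -0.0, 113.9]
force: [-0.1, -1.1, -0.4]
grip_width: 0.995
grip_force: 0.0
clock: 36.98
tool_pos: [584.1, -126.5, 236.9]
tool_rot: [-180.0, -0.1, 113.9]
force: [0.4, -0.1, 0.1]
grip_width: 0.999
grip_force: 0.0
```

View pics/m9.png

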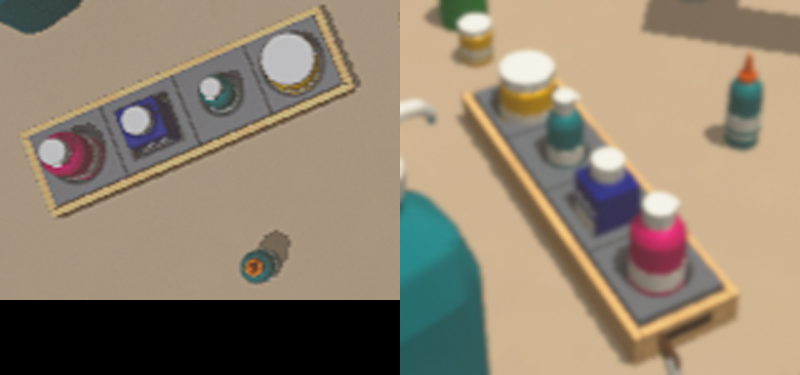

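All four paints stand upright in their matching wells (magenta (70,155), ink (140,125), teal (217,92), jar (290,60)), and the gripper is clear of them. I'm handing the job in.

```bash
python3 -c "
from cell import arm
print(arm.close_job())"
```

```text
the job is handed in; nothing more can be done
None
```

The magenta, teal, blue ink and yellow jar are each upright and down on the floor of their matching wells, the glue bottles and look-alike jars were not touched, and the job was handed in after about 37 s on the robot's clock.

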